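# Run the syringe pump's pusher block back to its end stop

### The job

Make the syringe pump ready for its fresh, fully drawn syringe: press down the red release button on top of the blue pusher block and, keeping it held down while the block moves, push the block gently along its rods away from the syringe holder until it is fully home against the rubber bumpers of the end plate. Only then let the button come up so that the block locks there, and move clear. Do not force the block along with the button up, and leave the syringe and everything else on the table where it is.

Things in the scene. Friction and masses are not known exactly. Their poses are not given: they have to be found in the camera images.
- pump: Syringe pump: white, fixed, 170 (x) x 320 (y), flat deck 86 high, grey control panel sloping down along its -x side. Origin: underside centre, z up. Steel rods along its y at x = 0 run from the aluminium end plate (-y end) to the syringe holder (+y end, y = 55 to 152, empty black V cradle and clamp, up to 164 high). The blue pusher block, 60 (x) x 62 (y), top face 136 above the table, rides on the rods.
- pusher (a joint): Distance of the blue pusher block from its end stop, m: 0 = against the black rubber bumpers of the end plate (hard stop), growing towards the syringe holder (pump +y), at most 0.120. Half-nut lock: with the button up the block is locked (holds over 25 N; thread pitch 5 mm); with the button 3 mm or more down it is free, sliding friction about 1.5 N. Within 3 mm of the stop the nut engages at once.
- release (a joint): How far the red release button is pressed, m: about 0 = up (locked), 0.006 = fully down. Spring: about 1.5 N to start, 4 N to hold fully down. Let go, it springs up and the block is locked again.
- release_top (a point): Centre of the red button's top face (20 along pump x, 28 along pump y) on the block; moves with both. Button up: 145 above the table; down: 139. It lies midway in a 46 wide gap between two walls of the block, open towards pump +x and -x: blue thumb rest on the end-stop (-y) side, top 150 above the table, and aluminium pusher plate on the +y side, top 164; each wall's inner face is 23 from the button's centre.
- end_stop (a point): Middle of the bumper faces on the end plate: pump x = 0, y = -135, 118 above the table (end plate 138 high). Sliding home moves the block towards it along pump -y; at the stop the button's centre is 31 from it. A finger holding the button down moves the block by pushing on the thumb rest or by its friction on the button.
- balance: Animal balance, white, fixed, 230 (x) x 190 (y), steel pan at 66 high. Origin: centre of its underside. Not part of the job.
- syringe: Loose bystander: fresh capped 20 ml syringe, plunger drawn, about 176 long and 36 wide over its flange, 22 high, lying along the pump on the deck behind the rods (pump +x side). Origin: underside centre of the barrel. Leave it where it is.
- weight: Loose bystander: brass check weight, 32 diameter, 52 high, standing on the balance's pan. Origin: centre of its underside.
- vial_a: Loose bystander: small amber glass vial with red cap, 26 diameter, 52 high, standing. Origin: centre of its underside.
- vial_b: Loose bystander: small clear glass vial with blue cap, 26 diameter, 52 high, standing. Origin: centre of its underside.
- marker: Loose bystander: white marker pen with blue cap, 135 long, 14 thick, lying along its x axis. Origin: underside, mid-length.
- water_bottle: Loose bystander: clear cage water bottle with blue cap and bent steel spout, 62 diameter, 200 high, standing. Origin: centre of its underside.
- hut: Loose bystander: red plastic animal hut, 110 x 90 x 64 high. Origin: centre of its underside.
- bowl: Loose bystander: small steel bowl, 110 diameter, 45 high. Origin: centre of its underside.

How it is judged:
By the outcome, as a careful person would: the job done as asked, in the order asked, and still so for the second after the job is handed in, with the robot touching nothing.
It also fails if it takes over 35 s, if anything falls off the work surface, if the arm or the gripper's body presses on something with over 40 N, if the wrist force passes 120 N, or if a joint passes its speed limit or range.

### The arm

A 7-joint arm with a two-finger parallel gripper is mounted at the origin on the work surface. World frame = base frame: x ahead of the robot, y to its left, z up, the work surface at z = 0. Lengths are in m, angles in rad, forces in N, time in s.
With the tool pointing down it reaches from about 0.4 to 0.85 m from the base axis. Payload 10.4 kg.
Tool frame: the origin (TCP) lies midway between the tips of the shut fingers; the grasp point (between the pads) lies 19 mm behind it; z points along the fingers, y is the line along which they close (so a half turn about z gives the same grasp; the last joint's range is limited). The gripper opens to 87 mm and grips with 3 to 60 N. Pads are 19 mm wide; open, the fingers measure 117 mm over their backs; the gripper's body (75 mm by 190 mm) begins 51 mm behind the grasp point.
Start: joints at [-1.231, 0.332, -0.065, 1.46, 0.022, 1.35, -0.088], TCP at [0.222, 0.584, 0.223] pointing down, gripper open.
Joint ranges: [-2.6, 2.6], [-0.5, 2.12], [-1.47, 1.34], [0.16, 2.42], [-1.27, 4.41], [0.06, 2.06], [-2.6, 2.6]. Speed limits (rad/s): [2.22, 2.22, 2.79, 2.79, 3.14, 3.14, 3.14].

### API

Orientations are given as a unit quaternion [x, y, z, w].
In Python, from bench import r gives the robot as it stands.
- The arm moves only by the tool arm_command, never from a script. Its argument "moves" is one flat list of numbers, 4 for each row, row after row: the shift along the tool's x, y, z in cm, then the turn about the tool's z in degrees. A call has 1 to 12 rows; each row shifts and turns the commanded pose from where the row before left it, along the tool's axes as they then stand; what a row does not reach is not made up. A row lasts 1/12 s, in which the tool goes at most 41.7 mm and 7.16 degrees, less where a joint would pass 70% of its speed; a pose out of reach is approached as far as the arm can. A call with a gripper value outside its range is refused whole. "fingers" is the opening in per cent of the stroke, from 0 (shut) to 100 (fully open), set as the call begins (left out, the last holds). The fingers move at their own pace and stop on an object; "squeeze" is the grip in N (left out, the last holds). Time passes only in rows, so rows that do not move let the fingers close. It gives the time, the measured TCP pose, the force, the opening and the grip force at its end, in the units of the state.
- r.read_state(): the state, without advancing time (a new reading comes with each control period).
- r.camera(name): name is "scene" or "top" or "wrist"; returns the picture (400x640x3 uint8, red, green, blue); there is no depth.
- r.camera_info(name): a dict with "fx", "fy", "cx", "cy" (pixels), "origin" and "attitude" of the camera in the world. Camera axes: x right, y up, looking along -z (the intrinsics and any distortion apply to the point x, -y, -z); pixel columns grow to the right and rows downward; lengths in m; the calibration is good to about 2 mm. A picture is of the moment at which its call begins: read the wrist's pose just before it. camera_info takes no time and is no camera call; for the wrist camera it gives the pose at the moment of the call.
- r.close_job(): hands the job in; it is judged then, once.
The state is a dict: "time": time; "joint_positions": joint angles; "joint_vel": joint speeds; "joint_torque": joint torques, N m; "ee_pos": TCP position; "eef_rot": TCP orientation; "ft_force": force on the tool from outside, world axes, zero at the start; "torque": the same for the moment, N m; "width": finger opening in m; "grip_force": force on a finger pad.
Only numpy, scipy, OpenCV 4.12 (cv2) and the standard library are available. Lean on these libraries where they do the work, as an engineer would, in place of code of your own. Each camera call takes 0.05 s, during which the arm holds its last target. There are 200 camera calls.

## Working session

There is one attempt and no reset: what is moved stays moved. The work goes in short steps, Python scripts to look and compute and a tool call to move; the robot and the scene stay as the last step left them, time stands still between calls to the robot, and variables do not carry over. Pictures are saved under pics/ and viewed, at most 10 in all, crops included, and the job is handed in when it is done.

Besides the shell and the picture viewer there is one more tool, called after "Call:" as name(argument=value, ...) on one line, values as JSON. arm_command: Moves the arm, as the interface text tells. Its arguments: {"type":"object","properties":{"moves":{"type":"array"},"fingers":{"type":"number"},"squeeze":{"type":"number"}},"required":["moves"]}

```bash
mkdir -p pics
python3 - <<'E'
from bench import r
import cv2
s=r.read_state();print(s['time'],s['ee_pos'],s['eef_rot'],s['width'])
for n in("top","scene"):
    print(n,r.camera_info(n)); cv2.imwrite(f"pics/{n}0.png",r.camera(n)[:,:,::-1])
E
```

```text
0.0 [0.22165987 0.58394517 0.22175113] [ 1.80365841e-01  9.83599334e-01 -7.10577307e-04 -9.63051918e-05] 0.08710621758966712
top {'fx': 364.5774049509817, 'fy': 364.5774049509817, 'cx': 318.9635693377879, 'cy': 201.82216519067762, 'origin': array([ 0.41181084, -0.02746821,  0.905049  ]), 'attitude': array([ 0.05403007, -0.07502039, -0.69514436,  0.71290042])}
scene {'fx': 498.8810217167135, 'fy': 498.8810217167135, 'cx': 318.52101218712147, 'cy': 204.05542079632013, 'origin': array([ 0.8776607 , -0.5613732 ,  0.92091098]), 'attitude': array([0.30841089, 0.0907984 , 0.24652021, 0.91425716])}
```

View pics/top0.png

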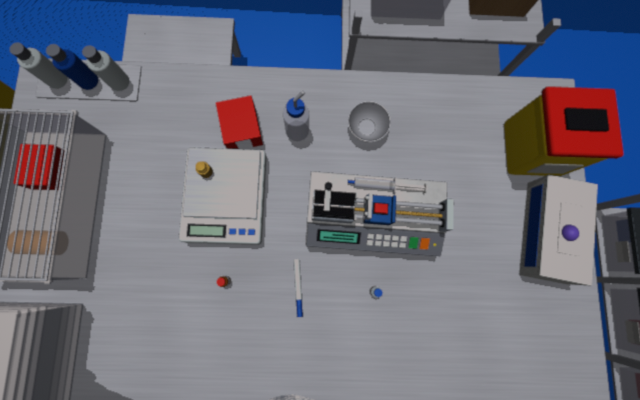

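View pics/scene0.png

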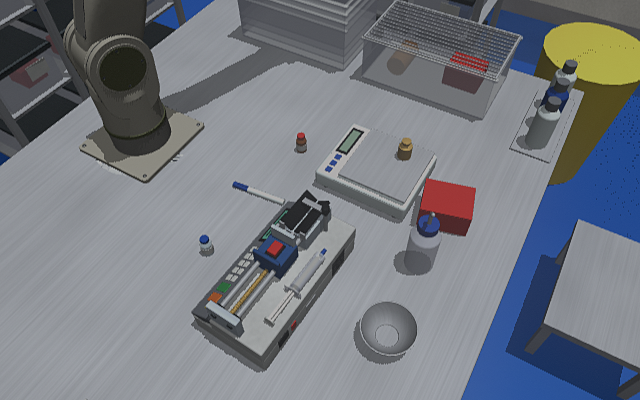

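Run:
```python
import cv2
a=cv2.imread("pics/top0.png")[165:265,295:465]; b=cv2.imread("pics/scene0.png")[185:375,185:365]
a=cv2.resize(a,None,fx=4,fy=4,interpolation=2); b=cv2.resize(b,None,fx=3,fy=3,interpolation=2)
cv2.imwrite("pics/a.png",a);cv2.imwrite("pics/b.png",b)
```

```text
(no output)
```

View pics/a.png

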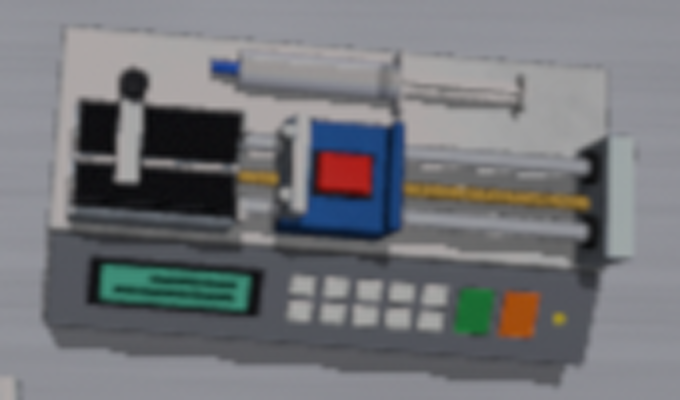

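View pics/b.png

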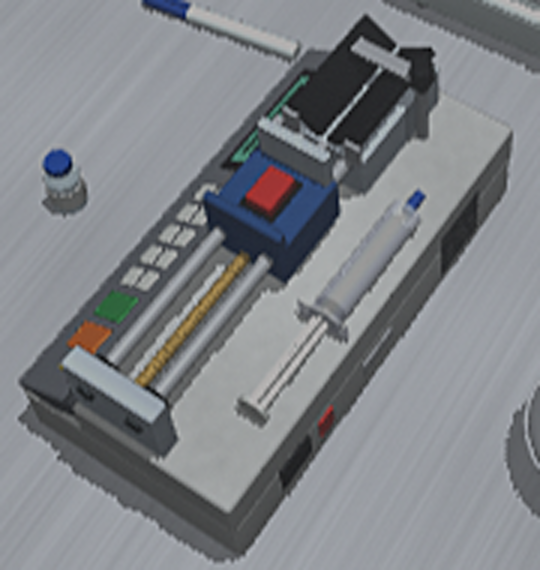

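```bash
cat > h.py <<'E'
from bench import r
import numpy as np
from scipy.spatial.transform import Rotation as R
def px(n,u,v,z,c=None):
    c=c or r.camera_info(n)
    d=R.from_quat(c['attitude']).apply([(u-c['cx'])/c['fx'],-(v-c['cy'])/c['fy'],-1])
    o=c['origin']; return o+d*(z-o[2])/d[2]
E
python3 - <<'E'
from h import *
print("info",[k for k in r.camera_info("top")])
T=lambda x,y,z:px("top",295+(x-1.5)/4,165+(y-1.5)/4,z).round(4)
S=lambda x,y,z:px("scene",185+(x-1)/3,185+(y-1)/3,z).round(4)
print("btn",T(345,173,.145),S(271,190,.145))
print("plate",T(622,198,.138),S(115,384,.138))
a,b=T(65,28,.086),T(606,68,.086);print("deck",a,b,np.linalg.norm(a-b),np.arctan2(*(a-b)[1::-1]))
a,b=S(512,133,.086),S(233,513,.086);print("deckS",a,b,np.linalg.norm(a-b),np.arctan2(*(a-b)[1::-1]))
s=r.read_state();print(R.from_quat(s['eef_rot']).as_matrix().round(3))
E
```

```text
info ['fx', 'fy', 'cx', 'cy', 'origin', 'attitude']
btn [ 0.5432 -0.1805  0.145 ] [ 0.5487 -0.1812  0.145 ]
plate [ 0.5349 -0.3317  0.138 ] [ 0.5408 -0.3304  0.138 ]
deck [ 0.6342 -0.0298  0.086 ] [ 0.6199 -0.3462  0.086 ] 0.31672298621981954 1.5256311081839236
deckS [ 0.64   -0.0328  0.086 ] [ 0.6253 -0.3452  0.086 ] 0.31274566343915944 1.5237759525424828
[[-0.935  0.355 -0.   ]
 [ 0.355  0.935 -0.001]
 [-0.    -0.001 -1.   ]]
```

Call:
arm_command(moves=[0, 0, 0, 6, 0, 0, 0, 6, 0, 0, 0, 6, 0, 0, 0, 6, 0, 0, 0, 6, 0, 0, 0, 6, 0, 0, 0, 6, 0, 0, 0, 6, 0, 0, 0, 6, 0, 0, 0, 6, 0, 0, 0, 6, 0, 0, 0, 6], fingers=0)

```text
time: 1.1
ee_pos: [0.2217, 0.5841, 0.2221]
eef_rot: [0.726, 0.688, -0.0, 0.0]
ft_force: [0.8, 0.3, 0.6]
width: 0.0148
grip_force: 0.0
```

Call:
arm_command(moves=[-3, 1.5, 0, 0, -3, 1.5, 0, 0, -3, 1.5, 0, 0, -3, 1.5, 0, 0, -3, 1.5, 0, 0, -3, 1.5, 0, 0, -3, 1.5, 0, 0, -3, 1.5, 0, 0, -3, 1.5, 0, 0, -3, 1.5, 0, 0, -3, 1.5, 0, 0, -3, 1.5, 0, 0])

```text
time: 2.1
ee_pos: [0.3843, 0.2143, 0.2224]
eef_rot: [0.724, 0.69, -0.0, -0.0]
ft_force: [0.7, 0.5, -0.5]
width: 0.0004
grip_force: 0.0
```

Call:
arm_command(moves=[-3, 1.5, 0, 0, -3, 1.5, 0, 0, -3, 1.5, 0, 0, -3, 1.5, 0, 0, -3, 1.5, 0, 0, -3, 1.5, 0, 0, -3, 1.5, 0, 0, -3, 1.5, 0, 0, -3, 1.5, 0, 0, -3, 1.5, 0, 0, -3, 1.5, 0, 0, 0, 0, 0, 0])

```text
time: 3.1
ee_pos: [0.5333, -0.128, 0.2222]
eef_rot: [0.726, 0.687, -0.001, 0.001]
ft_force: [-0.7, -0.1, -0.4]
width: 0.0006
grip_force: 0.0
```

Call:
arm_command(moves=[-2, 0.6, 0, 0, -2, 0.6, 0, 0, -1.2, 0.4, 1, 0, 0, 0, 1, 0, 0, 0, 0, 0, 0, 0, 0, 0])

```text
time: 3.6
ee_pos: [0.5458, -0.1733, 0.2017]
eef_rot: [0.724, 0.69, -0.0, -0.001]
ft_force: [0.5, -0.5, 0.2]
width: 0.0004
grip_force: 0.0
```

Run:
```python
from h import *
import cv2
s=r.read_state();print(s['ee_pos'],s['eef_rot'],s['joint_positions'])
w=r.camera("wrist");t=r.camera("scene")
print(r.camera_info("wrist"))
cv2.imwrite("pics/w1.png",w[:,:,::-1]); cv2.imwrite("pics/s1.png",cv2.resize(t[170:360,185:365,::-1],None,fx=3,fy=3,interpolation=2))
```

```text
[ 0.54577035 -0.17326289  0.20173963] [ 7.23898884e-01  6.89905357e-01 -4.53285432e-04 -8.93120207e-04] [-0.4770054   0.2946048   0.85366544  1.66891588 -0.2300771   1.28518747
  0.37305283]
{'fx': 296.8712334851544, 'fy': 296.8712334851544, 'cx': 320.299817865611, 'cy': 200.87860145873114, 'origin': array([ 0.54957828, -0.10776935,  0.36460544]), 'attitude': array([-0.12136114,  0.003003  , -0.02351262,  0.99232536])}
```

View pics/w1.png

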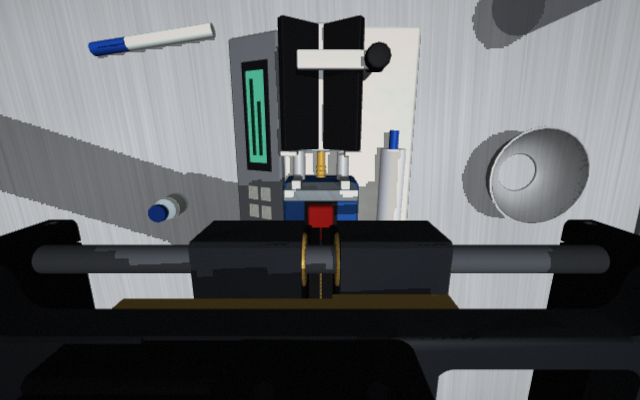

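View pics/s1.png

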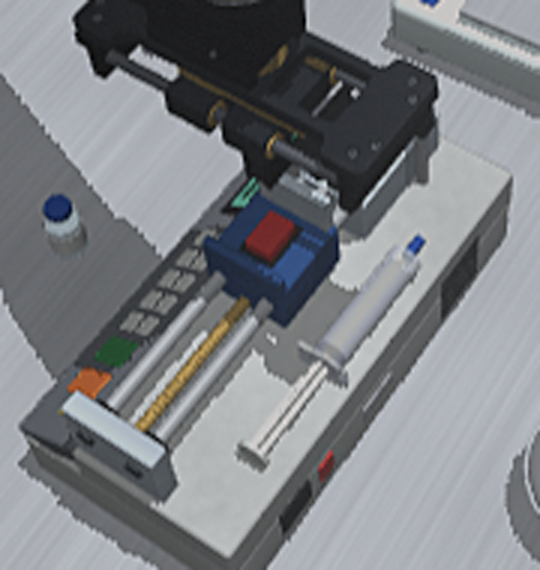

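Run:
```python
from h import *
for u,v,z in[(308,204.5,.145),(333,204.5,.145),(320.5,204.5,.145),(322,190,.164),(322,200,.164)]: print(u,v,px("wrist",u,v,z).round(4))
```

```text
308 204.5 [ 0.5374 -0.1646  0.145 ]
333 204.5 [ 0.5565 -0.1655  0.145 ]
320.5 204.5 [ 0.547  -0.1651  0.145 ]
322 190 [ 0.5487 -0.1499  0.164 ]
322 200 [ 0.5484 -0.157   0.164 ]
```

Call:
arm_command(moves=[-0.5, 0, 0, 0, -0.5, 0, 0, 0, 0, 0, 1.5, 0, 0, 0, 1.5, 0, 0, 0, 1, 0, 0, 0, 1, 0, 0, 0, 0, 0, 0, 0, 0, 0])

```text
time: 4.37
ee_pos: [0.5457, -0.1844, 0.1525]
eef_rot: [0.724, 0.69, -0.0, -0.0]
ft_force: [0.3, -0.1, 0.7]
width: 0.0004
grip_force: 0.0
```

Call:
arm_command(moves=[0, 0, 0.2, 0, 0, 0, 0.2, 0, 0, 0, 0.2, 0, 0, 0, 0.2, 0, 0, 0, 0, 0, 0, 0, 0, 0])

```text
time: 4.87
ee_pos: [0.546, -0.1843, 0.1447]
eef_rot: [0.724, 0.69, 0.0, 0.0]
ft_force: [0.8, 0.5, 1.7]
width: 0.0006
grip_force: 0.7
```

Contact is starting. I'll press further until the force shows the bottom.

Call:
arm_command(moves=[0, 0, 0.2, 0, 0, 0, 0.2, 0, 0, 0, 0, 0, 0, 0, 0, 0])

```text
time: 5.2
ee_pos: [0.546, -0.1844, 0.1406]
eef_rot: [0.724, 0.69, 0.0, 0.0]
ft_force: [1.1, 1.1, 3.1]
width: 0.0006
grip_force: 1.7
```

Call:
arm_command(moves=[0, 0, 0.1, 0, 0, 0, 0.1, 0, 0, 0, 0, 0, 0, 0, 0, 0])

```text
time: 5.53
ee_pos: [0.5461, -0.1844, 0.1393]
eef_rot: [0.724, 0.69, 0.0, 0.0]
ft_force: [-2.1, 1.2, 10.7]
width: 0.0004
grip_force: 5.6
```

Call:
arm_command(moves=[-0.1, 0, 0, 0, -0.2, 0, 0, 0, -0.2, 0, 0, 0, -0.3, 0, 0, 0, -0.3, 0, 0, 0, -0.3, 0, 0, 0, -0.3, 0, 0, 0, -0.3, 0, 0, 0])

```text
time: 6.2
ee_pos: [0.5451, -0.2045, 0.1394]
eef_rot: [0.724, 0.69, 0.0, 0.0]
ft_force: [-3.2, 1.5, 10.7]
width: 0.0007
grip_force: 5.7
```

Run:
```python
from h import *
import cv2
t=r.camera("scene")
cv2.imwrite("pics/s2.png",cv2.resize(t[170:360,185:365,::-1],None,fx=3,fy=3,interpolation=2))
```

```text
(no output)
```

View pics/s2.png

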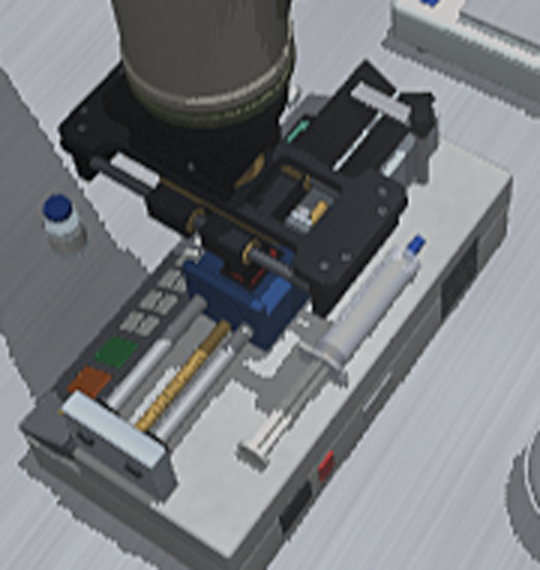

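Call:
arm_command(moves=[-0.3, 0, 0, 0, -0.3, 0, 0, 0, -0.3, 0, 0, 0, -0.3, 0, 0, 0, -0.3, 0, 0, 0, -0.3, 0, 0, 0, -0.3, 0, 0, 0, -0.3, 0, 0, 0, -0.3, 0, 0, 0, -0.3, 0, 0, 0, -0.3, 0, 0, 0, -0.3, 0, 0, 0])

```text
time: 7.25
ee_pos: [0.5433, -0.2405, 0.1393]
eef_rot: [0.724, 0.69, 0.0, 0.0]
ft_force: [-2.0, 1.8, 11.3]
width: 0.0005
grip_force: 5.7
```

Call:
arm_command(moves=[-0.3, 0, 0, 0, -0.3, 0, 0, 0, -0.3, 0, 0, 0, -0.3, 0, 0, 0, -0.3, 0, 0, 0, -0.3, 0, 0, 0, -0.3, 0, 0, 0, -0.3, 0, 0, 0, -0.3, 0, 0, 0, -0.3, 0, 0, 0, -0.2, 0, 0, 0, -0.1, 0, 0, 0])

```text
time: 8.25
ee_pos: [0.5416, -0.2737, 0.1394]
eef_rot: [0.724, 0.69, 0.0, 0.0]
ft_force: [-2.2, 2.0, 11.1]
width: 0.0001
grip_force: 5.5
```

Call:
arm_command(moves=[-0.1, 0, 0, 0, -0.1, 0, 0, 0, -0.1, 0, 0, 0, -0.1, 0, 0, 0, -0.1, 0, 0, 0, -0.1, 0, 0, 0, -0.1, 0, 0, 0, -0.1, 0, 0, 0, -0.1, 0, 0, 0, -0.1, 0, 0, 0, -0.1, 0, 0, 0, -0.1, 0, 0, 0])

```text
time: 9.25
ee_pos: [0.541, -0.2854, 0.1394]
eef_rot: [0.724, 0.69, 0.0, 0.0]
ft_force: [-1.4, 1.3, 10.1]
width: 0.0005
grip_force: 5.5
```

Call:
arm_command(moves=[-0.1, 0, 0, 0, -0.1, 0, 0, 0, -0.1, 0, 0, 0, -0.1, 0, 0, 0])

```text
time: 9.58
ee_pos: [0.5409, -0.2895, 0.1394]
eef_rot: [0.724, 0.69, 0.0, 0.0]
ft_force: [-2.0, 1.9, 11.6]
width: 0.0006
grip_force: 5.5
```

Call:
arm_command(moves=[-0.1, 0, 0, 0, -0.1, 0, 0, 0, -0.1, 0, 0, 0])

```text
time: 9.83
ee_pos: [0.5408, -0.292, 0.1394]
eef_rot: [0.724, 0.69, 0.001, -0.0]
ft_force: [-3.4, 6.7, 13.0]
width: 0.0004
grip_force: 6.5
```

Call:
arm_command(moves=[-0.1, 0, 0, 0, -0.1, 0, 0, 0])

```text
time: 10.0
ee_pos: [0.5408, -0.2922, 0.1392]
eef_rot: [0.724, 0.69, 0.001, -0.001]
ft_force: [-5.2, 12.8, 17.6]
width: 0.0002
grip_force: 8.3
```

Call:
arm_command(moves=[0.1, 0, 0, 0, 0, 0, 0, 0])

```text
time: 10.17
ee_pos: [0.5407, -0.292, 0.1393]
eef_rot: [0.724, 0.69, 0.001, -0.001]
ft_force: [-4.6, 6.8, 14.5]
width: 0.0003
grip_force: 6.9
```

Run:
```python
from h import *
import cv2
t=r.camera("scene")
cv2.imwrite("pics/s3.png",cv2.resize(t[210:350,185:325,::-1],None,fx=4,fy=4,interpolation=2))
print(r.read_state()['ft_force'])
```

```text
[-2.92331701  6.8052912  13.75655968]
```

View pics/s3.png

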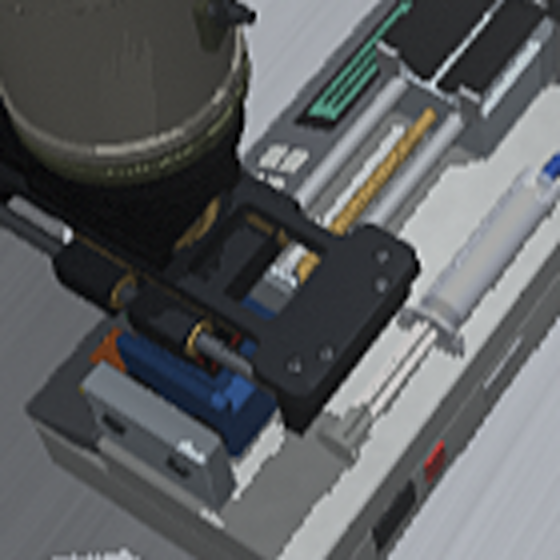

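The block is against the end plate with no rod showing between them, so I'll lift straight up.

Call:
arm_command(moves=[0, 0, -0.2, 0, 0, 0, -0.2, 0, 0, 0, -0.2, 0, 0, 0, -0.3, 0, 0, 0, -0.5, 0, 0, 0, -1, 0, 0, 0, -2, 0, 0, 0, -3, 0, 0, 0, -3, 0, 0, 0, 0, 0])

```text
time: 11.05
ee_pos: [0.5419, -0.2952, 0.249]
eef_rot: [0.724, 0.689, 0.001, 0.004]
ft_force: [0.1, -1.1, 0.7]
width: 0.0004
grip_force: 0.0
```

Call:
arm_command(moves=[3, -2, 0, 0, 3, -2, 0, 0, 3, -2, 0, 0, 3, -2, 0, 0, 3, -2, 0, 0, 3, -2, 0, 0, 3, -1, 0, 0, 3, -1, 0, 0, 0, 0, 0, 0, 0, 0, 0, 0])

```text
time: 11.88
ee_pos: [0.4122, -0.0458, 0.243]
eef_rot: [0.723, 0.691, 0.001, 0.0]
ft_force: [-0.0, -0.1, 0.3]
width: 0.0003
grip_force: 0.0
```

Run:
```python
from h import *
import cv2
t=r.camera("scene")
cv2.imwrite("pics/s4.png",cv2.resize(t[170:370,185:365,::-1],None,fx=3,fy=3,interpolation=2))
```

```text
(no output)
```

View pics/s4.png

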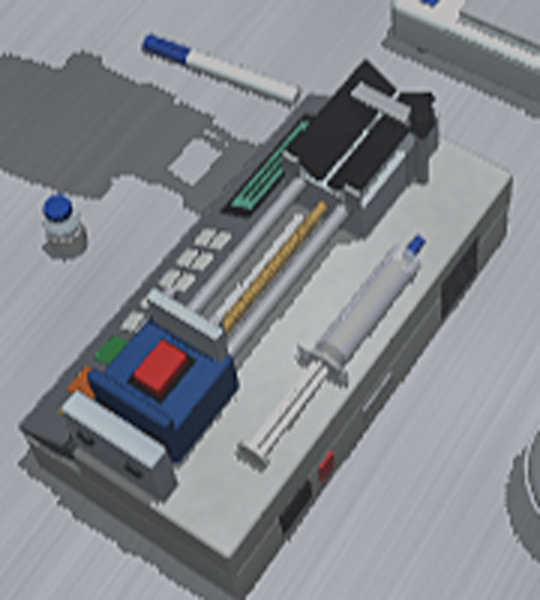

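The block is home with the button up, and the syringe hasn't moved. I'll check the button's position, then hand in.

Run:
```python
from h import *
print(px("scene",185+160/3,170+365/3,.145))
print(r.close_job())
```

```text
[ 0.54298363 -0.28758107  0.145     ]
the job is handed in; nothing more can be done
None
```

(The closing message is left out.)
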